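# Clock a taper-thread hose elbow on a pump

## Task

The brass hose elbow on top of the pump is only started in its tapered thread. Screw it in clockwise, regripping as you need, until the thread has pulled up tight and its hose tail points straight at the hose tail on the tank, so that a short straight hose can join the two; if it points there while it still turns easily, give it the further turn. Never carry it past that direction once it is tight, because backing it off breaks the seal, and leave the other things on the bench where they are.

Things in the scene. Friction and masses are not known exactly. Their poses are not given: they have to be found in the camera images.
- elbow_mid (a point): Centre of the brass elbow's block, on the vertical screw axis. Block 40 mm long (x), 38 mm wide (y), 47 mm high (23 mm above and below this point), flat sides towards +y and -y; under it a hexagon 12 mm high, 47 mm across corners, then the thread. x points along the level hose tail, z up. The elbow only turns about z and sinks 2.3 mm a turn as it is screwed in (clockwise from above, yaw decreasing).
- elbow_tip (a point): Open end of the elbow's hose tail (27 mm thick), 114 mm from the screw axis, level with elbow_mid. Torque to turn the elbow: 0.05 to 0.35 N m at the start, climbing 0.09 N m per rad; tight = over 0.6 N m. At the right place it is 0.65 to 0.85 N m (7.5 to 10 N across the tail, 85 mm from the axis); one turn too early under 0.26 (3 N). It stays where it is left and meets no stop near there.
- pump_outlet (a point): Centre of the rim of the fixed pump's outlet boss, 66 mm across, 165 mm above the bench, on the screw axis. Pump 340 mm long: dark round volute under the boss, suction port towards this frame's -x, grey motor towards +x, with a black terminal box (top 169 mm above the bench) from 100 mm off the axis. With the thread tight elbow_mid is less than 47.1 mm above this point.
- tank_tip (a point): Open end of the fixed brass hose tail (27 mm thick, level, 212 mm above the bench) that sticks out 89 mm from the side of the tank, along -y of this frame. The tank is off-white, 200 x 150 x 245 mm, black screw cap on top, fixed on the bench to the left of the pump (+y).
- nipple: Bystander: brass double nipple with a hexagon, standing, 58 mm high, 44 mm across; origin under its centre.
- tape_reel: Bystander: white reel of thread tape lying flat, 58 mm across, 20 mm high; origin under its centre.
- spanner: Bystander: steel spanner lying flat along its x, 220 mm long.
- brush: Bystander: blue bottle brush with a wire stem lying along its x, 215 mm long, 35 mm thick.
- spray_can: Bystander: black spray can, standing, 65 mm across, 200 mm high; origin under its centre.
- belt_a: Bystander: brown roll of sanding belt standing on edge, 120 mm across, 75 mm high; origin under its centre.

How it is judged:
By the outcome, as a careful person would: the job done as asked, in the order asked, and still so for the second after the job is handed in, with the robot touching nothing.
It also fails if it takes over 72 s, if anything falls off the work surface, if the arm or the gripper's body presses on something with over 40 N, if the wrist force passes 120 N, or if a joint passes its speed limit or range.

## Robot

A 6-joint arm with a two-finger parallel gripper is mounted at the origin on the work surface. World frame = base frame: x ahead of the robot, y to its left, z up, the work surface at z = 0. Lengths are in m, angles in rad, forces in N, time in s.
With the tool pointing down it reaches from about 0.3 to 0.775 m from the base axis. Payload 14.6 kg.
Tool frame: the origin (TCP) lies on the front face of the gripper's body, between the roots of the fingers; the fingertips stand 97 mm ahead of it and the grasp point (between the pads) lies 78 mm ahead of it; z points along the fingers, y is the direction in which the jaws open and shut (so a half turn about z gives the same grasp; the last joint's range is limited). The gripper opens to 94 mm and grips with 3 to 60 N. Pads are 16 mm wide; open, the fingers measure 119 mm over their backs; the gripper's body (75 mm by 177 mm) begins 78 mm behind the grasp point.
Start: joints at [-1.306, 0.3, 1.521, -0, 1.321, -0.067], TCP at [0.179, -0.52, 0.303] pointing down, gripper open.
Joint ranges: [-3.03, 3.03], [-0.79, 2.21], [0.23, 2.52], [-1.04, 4.18], [0, 3.07], [-2.55, 2.55]. Speed limits (rad/s): [2.22, 2.22, 2.57, 3.14, 3.14, 3.14].

## Interface

Orientations are given as [roll, pitch, yaw] about the fixed x, y, z axes, in that order (R = Rz(yaw) Ry(pitch) Rx(roll)).
In Python, from station import ctrl gives the robot as it stands. The module is installed in compiled form; this text tells all that it offers.
- The arm moves only by the shell command python3 -m pendant 'ROWS' [FORCE]. ROWS is JSON, a list of rows, each an object of numbers: "rx", "ry", "rz": the turn, a rotation vector about the tool's x, y, z each as a share of 4 degrees, from -1 to 1; "tx", "ty", "tz": the shift along the tool's x, y, z each as a share of 0.04 m, from -1 to 1; "grip": the gripper command: -1 is fully open, 1 is shut, values between are in proportion. A call has 1 to 8 rows; each row shifts and turns the pose as measured when the row begins, along the tool's axes as they then stand; what a row does not reach is not made up. A row lasts 1/12 s, in which the tool goes at most 41.7 mm and 7.16 degrees, less where a joint would pass 70% of its speed; a pose out of reach is approached as far as the arm can. A call with a number of a shift or a turn outside -1 to 1 is refused whole. A call with a gripper value outside its range is refused whole. The fingers move at their own pace and stop on an object; FORCE is the grip in N (left out, the last holds). Time passes only in rows, so rows that do not move let the fingers close. It gives the time, the measured TCP pose, the force and the opening at its end, in the units of the state.
- ctrl.get_obs(): the state, without advancing time (a new reading comes with each control period).
- ctrl.camera(name): name is "side" or "top"; returns a dict with "pixels" (480x640x3 uint8, blue, green, red), "fx", "fy", "cx", "cy" (pixels), "world_from_camera" (4x4, takes a point from camera to world coordinates). Camera axes: x right, y up, looking along -z (the intrinsics and any distortion apply to the point x, -y, -z); pixel columns grow to the right and rows downward; lengths in m; the calibration is good to about 2 mm. A picture is of the moment at which its call begins. There is no depth.
- ctrl.hand_in(): hands the job in, once; it reports no verdict.
The state is a dict: "time_s": time; "qpos": joint angles; "joint_vel": joint speeds; "tau": joint torques, N m; "ee_pos": TCP position; "eef_rot": TCP orientation; "force": force on the tool from outside, world axes, zero at the start; "moment": the same for the moment, N m; "grip_width": finger opening in m.
Only numpy, scipy, OpenCV 4.12 (cv2) and the standard library are available. Lean on these libraries where they do the work, as an engineer would, in place of code of your own. Each camera call takes 0.05 s, during which the arm holds its last target.

## Working session

There is one attempt and no reset: what is moved stays moved. The work goes in short steps, Python scripts to look and compute and a shell command to move; the robot and the scene stay as the last step left them, time stands still between calls to the robot, and variables do not carry over. Pictures are saved under pics/ and viewed, and the job is handed in when it is done.

```bash
mkdir -p pics; ls; python3 - <<'E'
from station import ctrl
import cv2,numpy as np
o=ctrl.get_obs()
print(o)
for n in("side","top"):
    c=ctrl.camera(n); cv2.imwrite(f"pics/{n}0.png",c["pixels"])
    print(n,c["fx"],c["fy"],c["cx"],c["cy"],[k for k in c]); print(np.round(c["world_from_camera"],4))
E
```

```text
pics
{'time_s': 0.0, 'qpos': array([-1.30560774e+00,  3.00462918e-01,  1.52159671e+00,  6.85960168e-06,
        1.32070735e+00, -6.65967069e-02]), 'joint_vel': array([-1.34793301e-03, -8.57663305e-04,  1.42352622e-03,  7.04301072e-05,
        9.84246641e-04, -4.60215247e-04]), 'tau': array([-3.99601804e-04, -5.31803334e+01, -3.52735984e+01,  7.07626529e-02,
        2.43773824e-02, -9.84309509e-05]), 'ee_pos': array([ 0.17911094, -0.51985181,  0.30208415]), 'eef_rot': array([-3.14042138e+00, -8.47775601e-05,  3.31783545e-01]), 'force': array([-0.0848216 ,  0.88282147, -0.57225304]), 'moment': array([-0.00225623,  0.00099483, -0.0260528 ]), 'grip_width': 0.09392231581034524}
side 572.51298531194 572.51298531194 318.0864332019447 249.04608180011954 ['pixels', 'fx', 'fy', 'cx', 'cy', 'world_from_camera']
[[-0.8592  0.2718 -0.4334 -0.0116]
 [-0.5115 -0.4404  0.7379  0.8718]
 [ 0.0097  0.8557  0.5174  0.7861]
 [ 0.      0.      0.      1.    ]]
top 520.6697318184345 520.6697318184345 323.1529327338677 233.77423842612274 ['pixels', 'fx', 'fy', 'cx', 'cy', 'world_from_camera']
[[-0.0056  0.9946 -0.1041  0.4114]
 [-0.9993 -0.0093 -0.0351 -0.0792]
 [-0.0359  0.1038  0.9939  1.2446]
 [ 0.      0.      0.      1.    ]]
```

View pics/side0.png

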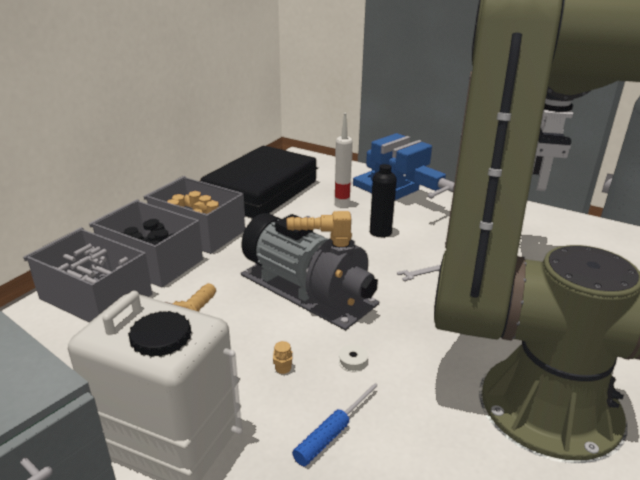

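View pics/top0.png

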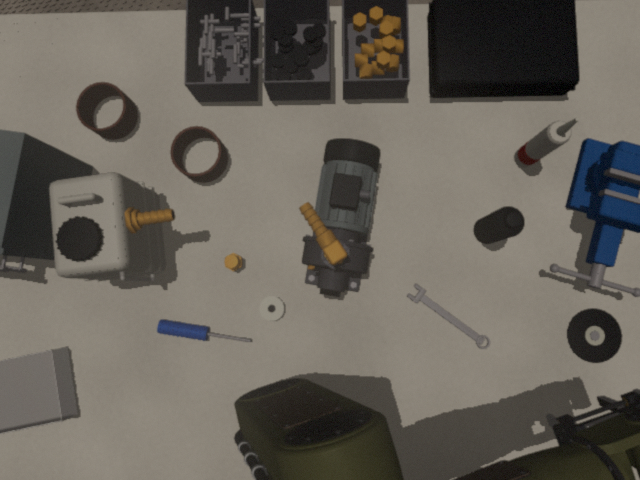

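```bash
cat > h.py <<'E'
from station import ctrl
import cv2,numpy as np
def ray(c,u,v):
    T=np.array(c["world_from_camera"]); d=np.array([(u-c["cx"])/c["fx"],-(v-c["cy"])/c["fy"],-1.])
    return T[:3,3],T[:3,:3]@d
def onz(c,u,v,z):
    o,d=ray(c,u,v); return o+d*(z-o[2])/d[2]
def proj(c,p):
    T=np.array(c["world_from_camera"]); q=T[:3,:3].T@(np.array(p)-T[:3,3])
    return np.array([c["cx"]+c["fx"]*q[0]/-q[2],c["cy"]-c["fy"]*q[1]/-q[2]])
def tri(c1,p1,c2,p2):
    o1,d1=ray(c1,*p1);o2,d2=ray(c2,*p2)
    s=np.linalg.lstsq(np.stack([d1,-d2],1),o2-o1,rcond=None)[0]
    a=o1+s[0]*d1;b=o2+s[1]*d2
    return (a+b)/2,np.linalg.norm(a-b)
def brass(img):
    h=cv2.cvtColor(img,cv2.COLOR_BGR2HSV)
    return cv2.inRange(h,(10,110,70),(25,255,255))
E
python3 - <<'E'
from h import *
for n,boxes in (("top",[(295,195,360,275),(115,195,185,240)]),("side",[(270,200,370,260),(165,275,230,320)])):
    c=ctrl.camera(n);m=brass(c["pixels"])
    for i,(a,b,x,y) in enumerate(boxes):
        cv2.imwrite(f"pics/{n}_c{i}.png",cv2.resize(c["pixels"][b:y,a:x],None,fx=8 if x-a<90 else 7,fy=8 if x-a<90 else 7,interpolation=cv2.INTER_CUBIC)[:600,:800])
        mm=np.zeros_like(m);mm[b:y,a:x]=m[b:y,a:x]
        cs=max(cv2.findContours(mm,0,2)[0],key=cv2.contourArea)
        print(n,i,cv2.contourArea(cs),cv2.boundingRect(cs),cv2.minAreaRect(cs),cv2.boxPoints(cv2.minAreaRect(cs)).round(1).tolist())
E
```

```text
top 0 933.0 (300, 203, 47, 62) ((321.6538391113281, 233.23077392578125), (68.2281265258789, 19.691858291625977), 56.3099365234375) [[294.5, 210.3000030517578], [310.8999938964844, 199.39999389648438], [348.79998779296875, 256.20001220703125], [332.3999938964844, 267.1000061035156]]
top 1 607.0 (125, 208, 48, 25) ((148.5, 220.0), (24.0, 47.0), 90.0) [[125.0, 208.0], [172.0, 208.0], [172.0, 232.0], [125.0, 232.0]]
side 0 1088.0 (286, 212, 65, 35) ((318.0, 229.0), (34.0, 64.0), 90.0) [[286.0, 212.0], [350.0, 212.0], [350.0, 246.0], [286.0, 246.0]]
side 1 400.0 (174, 284, 41, 27) ((196.5637969970703, 300.057861328125), (17.758350372314453, 42.216941833496094), 60.64224624633789) [[173.8000030517578, 302.70001220703125], [210.60000610351562, 282.0], [219.3000030517578, 297.3999938964844], [182.5, 318.1000061035156]]
```

View pics/top_c0.png

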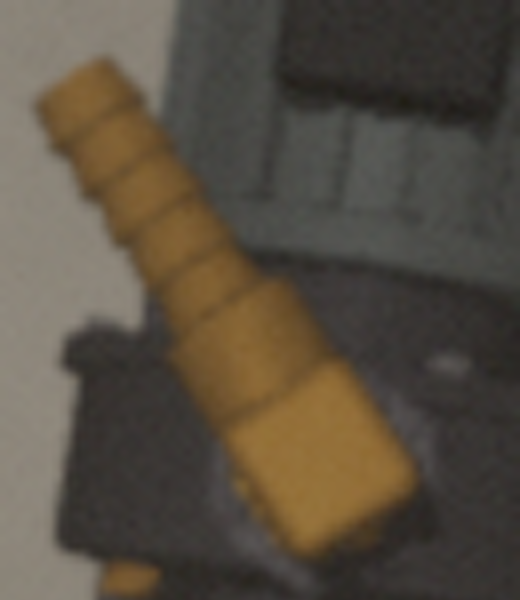

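View pics/top_c1.png

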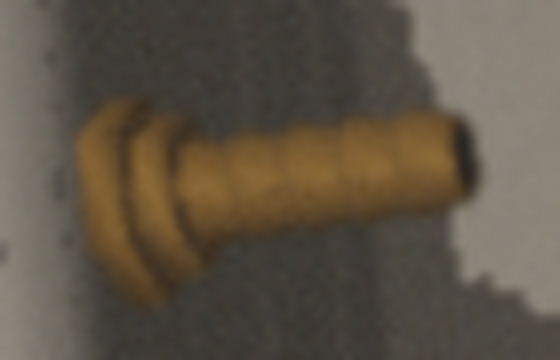

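View pics/side_c0.png

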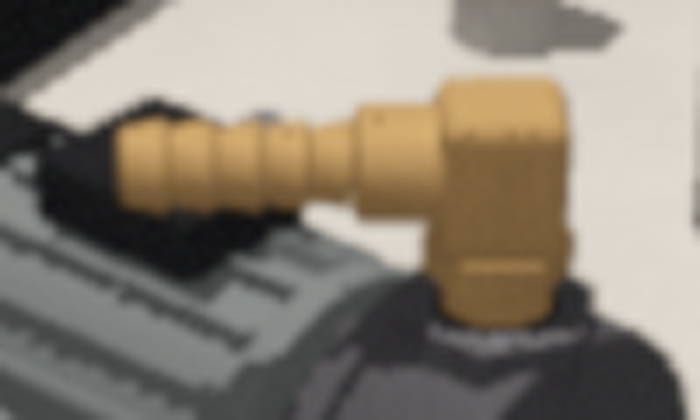

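View pics/side_c1.png

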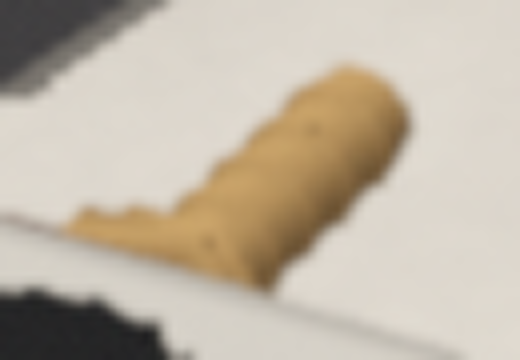

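```bash
python3 - <<'E'
from h import *
t=ctrl.camera("top");s=ctrl.camera("side")
m=onz(t,335.1,252,.237);tip=onz(t,304.7,204.8,.214);tk=onz(t,173.1,214.6,.212)
tk0=onz(t,115+205/8,195+178/8,.212)  # further along tank tail (centre line)
print(m,tip,tk,np.linalg.norm((tip-m)[:2]))
f=lambda a,b:np.degrees(np.arctan2(b[1]-a[1],b[0]-a[0]))
print("elbow yaw",f(m,tip),"target",f(m,tk),"tank axis",f(tk,tk0), "dist",np.linalg.norm((tk-m)[:2]))
e=[(228,427),(335,360),(415,480),(308,555)]
P=[onz(t,295+a/8,195+b/8,.237) for a,b in e]
print([np.linalg.norm(P[i]-P[i-1])*1e3 for i in range(4)],f(P[3],P[0]),f(P[2],P[1]))
# side cross-check
print(proj(s,[m[0],m[1],.237]),proj(s,[tip[0],tip[1],.214]),proj(s,tk), proj(s,[m[0],m[1],.214]))
# side tri: tip in side approx (270+125/7, 200+165/7)
print(tri(t,(304.7,204.8),s,(270+122/7,200+165/7)))
print(tri(t,(335.1,252),s,(270+505/7,200+108/7)))
E
```

```text
[ 0.48122459 -0.0666367   0.237     ] [ 0.57814198 -0.00614856  0.214     ] [0.56144213 0.26090673 0.212     ] 0.11424445940875563
elbow yaw 31.96913558556717 target 76.23874923548851 tank axis 94.05700249808382 dist 0.3372232929814207
[np.float64(36.60104328772362), np.float64(30.65573261864233), np.float64(35.00073789669205), np.float64(31.61196033460451)] 31.588960904036185 33.083627041236696
[342.73360501 211.8448266 ] [287.91822798 221.66907126] [211.49410258 287.27088711] [342.38363566 221.58686011]
(array([ 0.57902658, -0.00574727,  0.20936554]), np.float64(0.0003018439766061555))
(array([ 0.48199291, -0.06644551,  0.22844034]), np.float64(0.0003883164243374051))
```

```bash
python3 -m pendant '[{"tz":-1,"grip":-1},{"tz":-0.8},{"tx":0.79,"ty":-0.6},{"tx":0.79,"ty":-0.6},{"tx":0.79,"ty":-0.6},{"tx":0.79,"ty":-0.6},{"tx":0.79,"ty":-0.6},{"tx":0.79,"ty":-0.6}]' 60
```

```text
$[0]: bad value
```

```bash
python3 -m pendant '[{"tx":0.79,"ty":-0.6},{"tx":0.79,"ty":-0.6},{"tx":0.79,"ty":-0.6},{"tx":0.79,"ty":-0.6},{"rz":-1},{"rz":-1},{"rz":-1},{"rz":-1}]'
```

```text
$[0]: bad value
```

```bash
python3 -m pendant '[{"rx":0,"ry":0,"rz":0,"tx":0,"ty":0,"tz":-1,"grip":-1},{"rx":0,"ry":0,"rz":0,"tx":0,"ty":0,"tz":-0.8,"grip":-1},{"rx":0,"ry":0,"rz":0,"tx":0.79,"ty":-0.6,"tz":0,"grip":-1},{"rx":0,"ry":0,"rz":0,"tx":0.79,"ty":-0.6,"tz":0,"grip":-1}]' 60
```

```text
time_s: 0.63
ee_pos: [0.2213, -0.4558, 0.3753]
eef_rot: [-3.137, -0.0, 0.326]
force: [-0.1, -0.3, -0.2]
grip_width: 0.0941
```

```bash
python3 -m pendant '[{"rx":0,"ry":0,"rz":0,"tx":0.79,"ty":-0.6,"tz":0,"grip":-1},{"rx":0,"ry":0,"rz":0,"tx":0.79,"ty":-0.6,"tz":0,"grip":-1},{"rx":0,"ry":0,"rz":0,"tx":0.79,"ty":-0.6,"tz":0,"grip":-1},{"rx":0,"ry":0,"rz":0,"tx":0.79,"ty":-0.6,"tz":0,"grip":-1},{"rx":0,"ry":0,"rz":0,"tx":0.79,"ty":-0.6,"tz":0,"grip":-1},{"rx":0,"ry":0,"rz":0,"tx":0.79,"ty":-0.6,"tz":0,"grip":-1},{"rx":0,"ry":0,"rz":0,"tx":0.79,"ty":-0.6,"tz":0,"grip":-1},{"rx":0,"ry":0,"rz":0,"tx":0.79,"ty":-0.6,"tz":0,"grip":-1}]'
```

```text
time_s: 1.3
ee_pos: [0.4039, -0.1801, 0.3778]
eef_rot: [-3.141, -0.002, 0.321]
force: [0.4, -1.1, -0.9]
grip_width: 0.0939
```

```bash
python3 -m pendant '[{"rx":0,"ry":0,"rz":-1,"tx":0.79,"ty":-0.6,"tz":0,"grip":-1},{"rx":0,"ry":0,"rz":-1,"tx":0.79,"ty":-0.6,"tz":0,"grip":-1},{"rx":0,"ry":0,"rz":-1,"tx":0,"ty":0,"tz":0,"grip":-1},{"rx":0,"ry":0,"rz":-1,"tx":0,"ty":0,"tz":0,"grip":-1},{"rx":0,"ry":0,"rz":-1,"tx":0,"ty":0,"tz":0,"grip":-1},{"rx":0,"ry":0,"rz":-1,"tx":0,"ty":0,"tz":0,"grip":-1},{"rx":0,"ry":0,"rz":-1,"tx":0,"ty":0,"tz":0,"grip":-1},{"rx":0,"ry":0,"rz":-1,"tx":0,"ty":0,"tz":0,"grip":-1}]'
```

```text
time_s: 1.97
ee_pos: [0.4511, -0.1004, 0.3779]
eef_rot: [3.141, -0.003, 0.915]
force: [0.5, 0.3, -0.1]
grip_width: 0.0942
```

```bash
python3 -m pendant '[{"rx":0,"ry":0,"rz":-1,"tx":0,"ty":0,"tz":0,"grip":-1},{"rx":0,"ry":0,"rz":-1,"tx":0,"ty":0,"tz":0,"grip":-1},{"rx":0,"ry":0,"rz":-1,"tx":0,"ty":0,"tz":0,"grip":-1},{"rx":0,"ry":0,"rz":-1,"tx":0,"ty":0,"tz":0,"grip":-1},{"rx":0,"ry":0,"rz":-1,"tx":0,"ty":0,"tz":0,"grip":-1},{"rx":0,"ry":0,"rz":-1,"tx":0,"ty":0,"tz":0,"grip":-1},{"rx":0,"ry":0,"rz":-1,"tx":0,"ty":0,"tz":0,"grip":-1},{"rx":0,"ry":0,"rz":-1,"tx":0,"ty":0,"tz":0,"grip":-1}]'
```

```text
time_s: 2.63
ee_pos: [0.4508, -0.1001, 0.3778]
eef_rot: [3.14, -0.003, 1.503]
force: [0.6, -0.5, 0.8]
grip_width: 0.0943
```

```bash
python3 -m pendant '[{"rx":0,"ry":0,"rz":-1,"tx":0,"ty":0,"tz":0,"grip":-1},{"rx":0,"ry":0,"rz":-1,"tx":0,"ty":0,"tz":0,"grip":-1},{"rx":0,"ry":0,"rz":-1,"tx":0,"ty":0,"tz":0,"grip":-1},{"rx":0,"ry":0,"rz":-1,"tx":0,"ty":0,"tz":0,"grip":-1},{"rx":0,"ry":0,"rz":-1,"tx":0,"ty":0,"tz":0,"grip":-1},{"rx":0,"ry":0,"rz":-1,"tx":0,"ty":0,"tz":0,"grip":-1},{"rx":0,"ry":0,"rz":-1,"tx":0,"ty":0,"tz":0,"grip":-1},{"rx":0,"ry":0,"rz":-1,"tx":0,"ty":0,"tz":0,"grip":-1}]'
```

```text
time_s: 3.3
ee_pos: [0.4504, -0.1, 0.3777]
eef_rot: [3.139, -0.001, 2.091]
force: [-0.8, 0.4, -0.6]
grip_width: 0.0937
```

```bash
python3 -m pendant '[{"rx":0,"ry":0,"rz":-1,"tx":0,"ty":0,"tz":0,"grip":-1},{"rx":0,"ry":0,"rz":-1,"tx":0,"ty":0,"tz":0,"grip":-1},{"rx":0,"ry":0,"rz":-1,"tx":0,"ty":0,"tz":0,"grip":-1},{"rx":0,"ry":0,"rz":-1,"tx":0,"ty":0,"tz":0,"grip":-1},{"rx":0,"ry":0,"rz":-1,"tx":0,"ty":0,"tz":0,"grip":-1},{"rx":0,"ry":0,"rz":-1,"tx":0,"ty":0,"tz":0,"grip":-1},{"rx":0,"ry":0,"rz":-1,"tx":0,"ty":0,"tz":0,"grip":-1},{"rx":0,"ry":0,"rz":-1,"tx":0,"ty":0,"tz":0,"grip":-1}]'; python3 -c "
from station import ctrl
print(ctrl.get_obs()['qpos'])"
```

```text
time_s: 3.97
ee_pos: [0.4501, -0.0999, 0.3776]
eef_rot: [3.139, 0.0, 2.678]
force: [-0.6, -0.6, -0.6]
grip_width: 0.0939
[-0.29889207  0.0471116   1.64299088  0.00295173  1.45084596 -1.40669096]
```

```bash
python3 -m pendant '[{"rx":0,"ry":0,"rz":-1,"tx":0,"ty":0,"tz":0,"grip":-1},{"rx":0,"ry":0,"rz":-1,"tx":0,"ty":0,"tz":0,"grip":-1},{"rx":0,"ry":0,"rz":-1,"tx":0,"ty":0,"tz":0,"grip":-1},{"rx":0,"ry":0,"rz":-1,"tx":0,"ty":0,"tz":0,"grip":-1},{"rx":0,"ry":0,"rz":-1,"tx":0,"ty":0,"tz":0,"grip":-1},{"rx":0,"ry":0,"rz":-1,"tx":0,"ty":0,"tz":0,"grip":-1},{"rx":0,"ry":0,"rz":-1,"tx":0,"ty":0,"tz":0,"grip":-1},{"rx":0,"ry":0,"rz":-1,"tx":0,"ty":0,"tz":0,"grip":-1}]'
```

```text
time_s: 4.63
ee_pos: [0.4497, -0.0997, 0.3775]
eef_rot: [3.139, 0.002, -3.017]
force: [-0.4, 0.6, 0.3]
grip_width: 0.0939
```

```bash
python3 -m pendant '[{"rx":0,"ry":0,"rz":-1,"tx":0,"ty":0,"tz":0,"grip":-1},{"rx":0,"ry":0,"rz":-1,"tx":0,"ty":0,"tz":0,"grip":-1},{"rx":0,"ry":0,"rz":-1,"tx":0,"ty":0,"tz":0,"grip":-1},{"rx":0,"ry":0,"rz":-1,"tx":0,"ty":0,"tz":0,"grip":-1},{"rx":0,"ry":0,"rz":-1,"tx":0,"ty":0,"tz":0,"grip":-1},{"rx":0,"ry":0,"rz":-0.9,"tx":0,"ty":0,"tz":0,"grip":-1},{"rx":0,"ry":0,"rz":0,"tx":0,"ty":0,"tz":0,"grip":-1}]'; cat >> h.py <<'E'
def goto(x,y,z,yaw):
    """rows needed: remaining shift in tool axes (units of 40mm) and turn (units of 4deg)"""
    o=ctrl.get_obs();p=o["ee_pos"];a=o["eef_rot"][2]
    d=np.array([x,y,z])-p
    print("t",o["time_s"],"pos",p.round(4),"rot",o["eef_rot"].round(3),"q6",o["qpos"][5].round(3),"w",round(o["grip_width"],4),"F",o["force"].round(1),"M",o["moment"].round(2))
    print("tx %.3f ty %.3f tz %.3f"%tuple(np.array([d[0]*np.cos(a)+d[1]*np.sin(a),d[0]*np.sin(a)-d[1]*np.cos(a),-d[2]])/.04),
     "rz %.2f"%(-((np.degrees(a)*-1+yaw+180)%360-180)/4),"dist",np.linalg.norm(d))
E
python3 -c "
from h import *
goto(.4815,-.0665,.3776,212.5)"
```

```text
time_s: 5.22
ee_pos: [0.4494, -0.0996, 0.3774]
eef_rot: [3.14, 0.002, -2.58]
force: [-0.8, 1.4, 0.4]
grip_width: 0.0938
t 5.2167 pos [ 0.4494 -0.0996  0.3774] rot [ 3.14e+00  2.00e-03 -2.58e+00] q6 -2.431 w 0.0938 F [-0.8  1.4  0.4] M [ 0.04 -0.15 -0.04]
tx -1.120 ty 0.275 tz -0.004 rz -0.09 dist 0.04611409694201277
```

```bash
python3 -m pendant '[{"rx":0,"ry":0,"rz":0,"tx":-0.6,"ty":0.15,"tz":0,"grip":-1},{"rx":0,"ry":0,"rz":0,"tx":-0.5,"ty":0.13,"tz":0,"grip":-1},{"rx":0,"ry":0,"rz":0,"tx":0,"ty":0,"tz":0,"grip":-1}]'
python3 -c "
from h import *
goto(.4815,-.0665,.297,212.5)
for n in ('side','top'): cv2.imwrite('pics/%s1.png'%n,ctrl.camera(n)['pixels'])"
```

```text
time_s: 5.47
ee_pos: [0.4814, -0.0663, 0.3779]
eef_rot: [3.14, 0.003, -2.589]
force: [-0.5, -0.4, -0.3]
grip_width: 0.0939
t 5.4667 pos [ 0.4814 -0.0663  0.3779] rot [ 3.140e+00  3.000e-03 -2.589e+00] q6 -2.337 w 0.0939 F [-0.5 -0.4 -0.3] M [ 0.07 -0.06  0.  ]
tx 0.000 ty -0.006 tz 2.021 rz -0.21 dist 0.08085184173268278
```

View pics/side1.png

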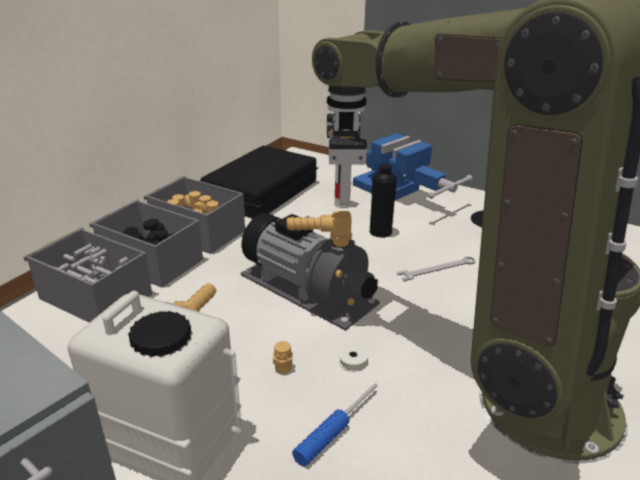

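View pics/top1.png

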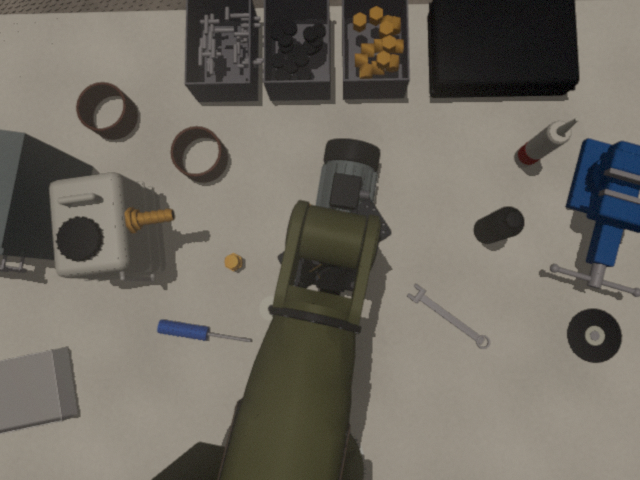

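Side view: the fingers hang at about (345,185) right above the block (342,228). Top view: the arm hides the elbow. Next, descend.

```bash
python3 -m pendant '[{"rx":0,"ry":0,"rz":-0.2,"tx":0,"ty":0,"tz":0.6,"grip":-1},{"rx":0,"ry":0,"rz":0,"tx":0,"ty":0,"tz":0.6,"grip":-1},{"rx":0,"ry":0,"rz":0,"tx":0,"ty":0,"tz":0.5,"grip":-1},{"rx":0,"ry":0,"rz":0,"tx":0,"ty":0,"tz":0.2,"grip":-1},{"rx":0,"ry":0,"rz":0,"tx":0,"ty":0,"tz":0,"grip":-1}]'
python3 -c "
from h import *
goto(.4815,-.0665,.297,212.5)
for n in ('side',): cv2.imwrite('pics/%s2.png'%n,cv2.resize(ctrl.camera(n)['pixels'][150:300,250:430],None,fx=4,fy=4))"
```

```text
time_s: 5.98
ee_pos: [0.4782, -0.0702, 0.3006]
eef_rot: [-3.14, 0.004, -2.58]
force: [0.1, 0.0, -0.2]
grip_width: 0.0937
t 5.9833 pos [ 0.4782 -0.0702  0.3006] rot [-3.14   0.004 -2.58 ] q6 -2.355 w 0.0937 F [ 0.1  0.  -0.2] M [ 0.09 -0.08  0.04]
tx -0.118 ty 0.034 tz 0.091 rz -0.08 dist 0.006118947621451378
```

View pics/side2.png

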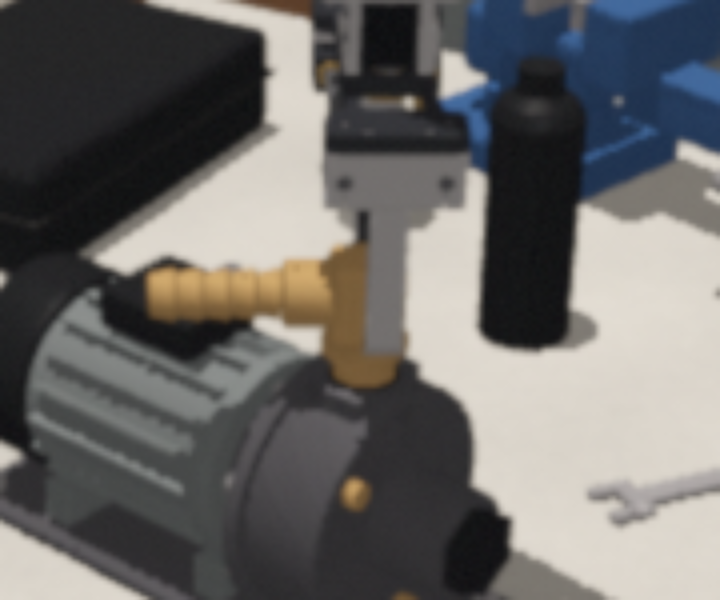

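```bash
python3 -m pendant '[{"rx":0,"ry":0,"rz":-0.08,"tx":-0.12,"ty":0.03,"tz":0.08,"grip":-1},{"rx":0,"ry":0,"rz":0,"tx":0,"ty":0,"tz":0,"grip":-1}]'
python3 -c "
from h import *
goto(.4815,-.0665,.297,212.5)"
```

```text
time_s: 6.2
ee_pos: [0.4823, -0.067, 0.3001]
eef_rot: [-3.138, 0.006, -2.575]
force: [-0.1, -0.3, -0.8]
grip_width: 0.0938
t 6.2 pos [ 0.4823 -0.067   0.3001] rot [-3.138  0.006 -2.575] q6 -2.351 w 0.0938 F [-0.1 -0.3 -0.8] M [ 0.1  -0.13 -0.  ]
tx 0.009 ty 0.021 tz 0.078 rz -0.01 dist 0.0032723992926410985
```

```bash
python3 -m pendant '[{"rx":0,"ry":0,"rz":0,"tx":0.01,"ty":0.02,"tz":0.12,"grip":-1},{"rx":0,"ry":0,"rz":0,"tx":0,"ty":0,"tz":0,"grip":1},{"rx":0,"ry":0,"rz":0,"tx":0,"ty":0,"tz":0,"grip":1},{"rx":0,"ry":0,"rz":0,"tx":0,"ty":0,"tz":0,"grip":1},{"rx":0,"ry":0,"rz":0,"tx":0,"ty":0,"tz":0,"grip":1},{"rx":0,"ry":0,"rz":0,"tx":0,"ty":0,"tz":0,"grip":1}]' 10
python3 -c "
from h import *
goto(.4815,-.0665,.297,212.5)"
```

```text
time_s: 6.7
ee_pos: [0.4822, -0.0664, 0.2975]
eef_rot: [-3.135, 0.009, -2.575]
force: [-0.6, 1.6, -0.4]
grip_width: 0.0641
t 6.7 pos [ 0.4822 -0.0664  0.2975] rot [-3.135  0.009 -2.575] q6 -2.351 w 0.0641 F [-0.6  1.6 -0.4] M [ 0.13 -0.12  0.04]
tx 0.016 ty 0.008 tz 0.014 rz -0.01 dist 0.0009089004365214359
```

```bash
python3 -m pendant '[{"rx":-0.09,"ry":0.13,"rz":0,"tx":0,"ty":0,"tz":0,"grip":1},{"rx":0,"ry":0,"rz":0,"tx":0,"ty":0,"tz":0,"grip":1},{"rx":0,"ry":0,"rz":0,"tx":0,"ty":0,"tz":0,"grip":1},{"rx":0,"ry":0,"rz":0,"tx":0,"ty":0,"tz":0,"grip":1},{"rx":0,"ry":0,"rz":0,"tx":0,"ty":0,"tz":0,"grip":1},{"rx":0,"ry":0,"rz":0,"tx":0,"ty":0,"tz":0,"grip":1}]' 10
python3 -c "
from h import *
goto(.4815,-.0665,.297,212.5)"
```

```text
time_s: 7.2
ee_pos: [0.4819, -0.0659, 0.2977]
eef_rot: [3.14, -0.001, -2.574]
force: [-0.1, 0.6, 0.4]
grip_width: 0.0378
t 7.2 pos [ 0.4819 -0.0659  0.2977] rot [ 3.140e+00 -1.000e-03 -2.574e+00] q6 -2.349 w 0.0378 F [-0.1  0.6  0.4] M [-0.22 -0.26  0.04]
tx 0.018 ty -0.008 tz 0.019 rz -0.00 dist 0.0010713092482584879
```

```bash
python3 -m pendant '[{"rx":0,"ry":0,"rz":0,"tx":0,"ty":0,"tz":0,"grip":1},{"rx":0,"ry":0,"rz":0,"tx":0,"ty":0,"tz":0,"grip":1},{"rx":0,"ry":0,"rz":0,"tx":0,"ty":0,"tz":0,"grip":1}]' 55
python3 -c "
from h import *
goto(.4815,-.0665,.297,212.5)"
python3 -m pendant '[{"rx":0,"ry":0,"rz":0.5,"tx":0,"ty":0,"tz":0,"grip":1},{"rx":0,"ry":0,"rz":1,"tx":0,"ty":0,"tz":0,"grip":1},{"rx":0,"ry":0,"rz":1,"tx":0,"ty":0,"tz":0,"grip":1},{"rx":0,"ry":0,"rz":1,"tx":0,"ty":0,"tz":0,"grip":1}]'
python3 -c "
from h import *
goto(.4815,-.0665,.297,212.5)"
```

```text
time_s: 7.45
ee_pos: [0.4819, -0.0658, 0.2977]
eef_rot: [3.14, -0.001, -2.574]
force: [-0.5, 0.7, -0.0]
grip_width: 0.0378
t 7.45 pos [ 0.4819 -0.0658  0.2977] rot [ 3.140e+00 -1.000e-03 -2.574e+00] q6 -2.349 w 0.0378 F [-0.5  0.7 -0. ] M [ 0.14 -0.11  0.09]
tx 0.017 ty -0.008 tz 0.018 rz 0.00 dist 0.0010669979974548846
time_s: 7.78
ee_pos: [0.4818, -0.0657, 0.2976]
eef_rot: [3.14, -0.002, -2.825]
force: [-1.1, 2.7, 0.9]
grip_width: 0.0376
t 7.7833 pos [ 0.4818 -0.0657  0.2976] rot [ 3.140e+00 -2.000e-03 -2.825e+00] q6 -2.099 w 0.0376 F [-1.1  2.7  0.9] M [ 0.19 -0.1   0.25]
tx 0.014 ty -0.016 tz 0.016 rz -3.58 dist 0.0010771293829994631
```

```bash
python3 -m pendant '[{"rx":0,"ry":0,"rz":1,"tx":0,"ty":0,"tz":0,"grip":1},{"rx":0,"ry":0,"rz":1,"tx":0,"ty":0,"tz":0,"grip":1},{"rx":0,"ry":0,"rz":1,"tx":0,"ty":0,"tz":0,"grip":1},{"rx":0,"ry":0,"rz":1,"tx":0,"ty":0,"tz":0,"grip":1},{"rx":0,"ry":0,"rz":1,"tx":0,"ty":0,"tz":0,"grip":1},{"rx":0,"ry":0,"rz":1,"tx":0,"ty":0,"tz":0,"grip":1},{"rx":0,"ry":0,"rz":1,"tx":0,"ty":0,"tz":0,"grip":1},{"rx":0,"ry":0,"rz":1,"tx":0,"ty":0,"tz":0,"grip":1}]'
python3 -c "
from h import *
goto(.4815,-.0665,.297,212.5)"
python3 -m pendant '[{"rx":0,"ry":0,"rz":1,"tx":0,"ty":0,"tz":0,"grip":1},{"rx":0,"ry":0,"rz":1,"tx":0,"ty":0,"tz":0,"grip":1},{"rx":0,"ry":0,"rz":1,"tx":0,"ty":0,"tz":0,"grip":1},{"rx":0,"ry":0,"rz":1,"tx":0,"ty":0,"tz":0,"grip":1},{"rx":0,"ry":0,"rz":1,"tx":0,"ty":0,"tz":0,"grip":1},{"rx":0,"ry":0,"rz":1,"tx":0,"ty":0,"tz":0,"grip":1},{"rx":0,"ry":0,"rz":1,"tx":0,"ty":0,"tz":0,"grip":1},{"rx":0,"ry":0,"rz":1,"tx":0,"ty":0,"tz":0,"grip":1}]'
python3 -c "
from h import *
goto(.4815,-.0665,.297,212.5)"
```

```text
time_s: 8.45
ee_pos: [0.4819, -0.0654, 0.2975]
eef_rot: [3.141, -0.002, 2.874]
force: [-0.1, 1.4, 0.2]
grip_width: 0.0375
t 8.45 pos [ 0.4819 -0.0654  0.2975] rot [ 3.141e+00 -2.000e-03  2.874e+00] q6 -1.514 w 0.0375 F [-0.1  1.4  0.2] M [ 0.29 -0.15  0.35]
tx 0.001 ty -0.030 tz 0.011 rz -11.96 dist 0.0012774696980435369
time_s: 9.12
ee_pos: [0.482, -0.0651, 0.2972]
eef_rot: [3.141, -0.002, 2.289]
force: [-0.5, 0.4, -1.2]
grip_width: 0.0377
t 9.1167 pos [ 0.482  -0.0651  0.2972] rot [ 3.141e+00 -2.000e-03  2.289e+00] q6 -0.929 w 0.0377 F [-0.5  0.4 -1.2] M [ 0.16 -0.3   0.39]
tx -0.018 ty -0.034 tz 0.006 rz -20.34 dist 0.0015567439902957406
```

```bash
python3 -m pendant '[{"rx":0,"ry":0,"rz":1,"tx":0,"ty":0,"tz":0,"grip":1},{"rx":0,"ry":0,"rz":1,"tx":0,"ty":0,"tz":0,"grip":1},{"rx":0,"ry":0,"rz":1,"tx":0,"ty":0,"tz":0,"grip":1},{"rx":0,"ry":0,"rz":1,"tx":0,"ty":0,"tz":0,"grip":1},{"rx":0,"ry":0,"rz":1,"tx":0,"ty":0,"tz":0,"grip":1},{"rx":0,"ry":0,"rz":1,"tx":0,"ty":0,"tz":0,"grip":1},{"rx":0,"ry":0,"rz":1,"tx":0,"ty":0,"tz":0,"grip":1},{"rx":0,"ry":0,"rz":1,"tx":0,"ty":0,"tz":0,"grip":1}]'
python3 -c "
from h import *
goto(.4815,-.0665,.297,212.5)"
python3 -m pendant '[{"rx":0,"ry":0,"rz":1,"tx":0,"ty":0,"tz":0,"grip":1},{"rx":0,"ry":0,"rz":1,"tx":0,"ty":0,"tz":0,"grip":1},{"rx":0,"ry":0,"rz":1,"tx":0,"ty":0,"tz":0,"grip":1},{"rx":0,"ry":0,"rz":1,"tx":0,"ty":0,"tz":0,"grip":1},{"rx":0,"ry":0,"rz":1,"tx":0,"ty":0,"tz":0,"grip":1},{"rx":0,"ry":0,"rz":1,"tx":0,"ty":0,"tz":0,"grip":1},{"rx":0,"ry":0,"rz":1,"tx":0,"ty":0,"tz":0,"grip":1},{"rx":0,"ry":0,"rz":1,"tx":0,"ty":0,"tz":0,"grip":1}]'
python3 -c "
from h import *
goto(.4815,-.0665,.297,212.5)
cv2.imwrite('pics/side3.png',cv2.resize(ctrl.camera('side')['pixels'][150:300,250:430],None,fx=4,fy=4))"
```

```text
time_s: 9.78
ee_pos: [0.4823, -0.0649, 0.297]
eef_rot: [3.141, -0.002, 1.705]
force: [-1.0, 0.1, 0.7]
grip_width: 0.0381
t 9.7833 pos [ 0.4823 -0.0649  0.297 ] rot [ 3.141e+00 -2.000e-03  1.705e+00] q6 -0.344 w 0.0381 F [-1.   0.1  0.7] M [-0.04 -0.22  0.42]
tx -0.037 ty -0.025 tz 0.000 rz -28.71 dist 0.0017765367394861188
time_s: 10.45
ee_pos: [0.4826, -0.0649, 0.2968]
eef_rot: [3.141, -0.001, 1.121]
force: [-0.2, 0.1, -0.1]
grip_width: 0.0378
t 10.45 pos [ 0.4826 -0.0649  0.2968] rot [ 3.141e+00 -1.000e-03  1.121e+00] q6 0.24 w 0.0378 F [-0.2  0.1 -0.1] M [ 0.02 -0.03  0.46]
tx -0.048 ty -0.007 tz -0.005 rz -37.06 dist 0.001943489907587512
```

View pics/side3.png

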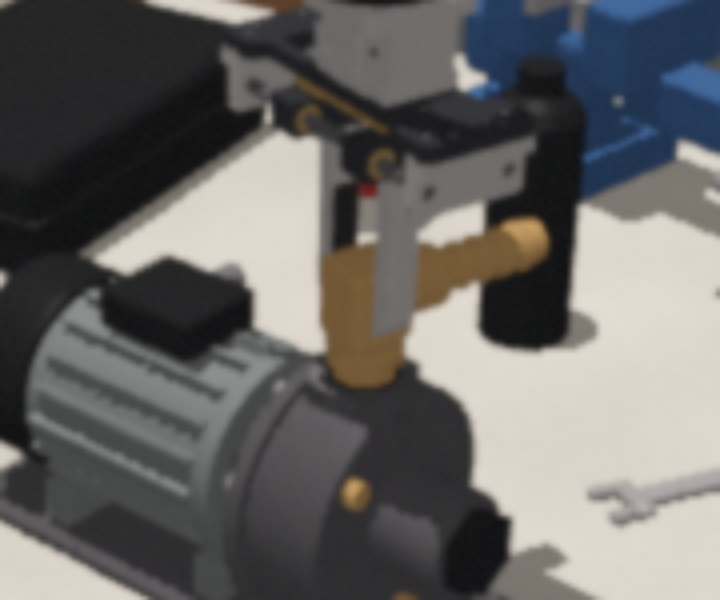

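```bash
python3 -m pendant '[{"rx":0,"ry":0,"rz":1,"tx":0,"ty":0,"tz":0,"grip":1},{"rx":0,"ry":0,"rz":1,"tx":0,"ty":0,"tz":0,"grip":1},{"rx":0,"ry":0,"rz":1,"tx":0,"ty":0,"tz":0,"grip":1},{"rx":0,"ry":0,"rz":1,"tx":0,"ty":0,"tz":0,"grip":1},{"rx":0,"ry":0,"rz":1,"tx":0,"ty":0,"tz":0,"grip":1},{"rx":0,"ry":0,"rz":1,"tx":0,"ty":0,"tz":0,"grip":1},{"rx":0,"ry":0,"rz":1,"tx":0,"ty":0,"tz":0,"grip":1},{"rx":0,"ry":0,"rz":1,"tx":0,"ty":0,"tz":0,"grip":1}]'
python3 -c "
from h import *
goto(.4815,-.0665,.297,212.5)"
python3 -m pendant '[{"rx":0,"ry":0,"rz":1,"tx":0,"ty":0,"tz":0,"grip":1},{"rx":0,"ry":0,"rz":1,"tx":0,"ty":0,"tz":0,"grip":1},{"rx":0,"ry":0,"rz":1,"tx":0,"ty":0,"tz":0,"grip":1},{"rx":0,"ry":0,"rz":1,"tx":0,"ty":0,"tz":0,"grip":1},{"rx":0,"ry":0,"rz":1,"tx":0,"ty":0,"tz":0,"grip":1},{"rx":0,"ry":0,"rz":1,"tx":0,"ty":0,"tz":0,"grip":1},{"rx":0,"ry":0,"rz":1,"tx":0,"ty":0,"tz":0,"grip":1},{"rx":0,"ry":0,"rz":1,"tx":0,"ty":0,"tz":0,"grip":1}]'
python3 -c "
from h import *
goto(.4815,-.0665,.297,212.5)"
python3 -m pendant '[{"rx":0,"ry":0,"rz":1,"tx":0,"ty":0,"tz":0,"grip":1},{"rx":0,"ry":0,"rz":1,"tx":0,"ty":0,"tz":0,"grip":1},{"rx":0,"ry":0,"rz":1,"tx":0,"ty":0,"tz":0,"grip":1},{"rx":0,"ry":0,"rz":1,"tx":0,"ty":0,"tz":0,"grip":1},{"rx":0,"ry":0,"rz":1,"tx":0,"ty":0,"tz":0,"grip":1},{"rx":0,"ry":0,"rz":1,"tx":0,"ty":0,"tz":0,"grip":1},{"rx":0,"ry":0,"rz":1,"tx":0,"ty":0,"tz":0,"grip":1},{"rx":0,"ry":0,"rz":0,"tx":0,"ty":0,"tz":0,"grip":1}]'
python3 -c "
from h import *
goto(.4815,-.0665,.297,212.5)
cv2.imwrite('pics/side4.png',cv2.resize(ctrl.camera('side')['pixels'][150:300,250:430],None,fx=4,fy=4))"
```

```text
time_s: 11.17
ee_pos: [0.4828, -0.0651, 0.2966]
eef_rot: [3.14, -0.001, 0.552]
force: [-0.1, 0.8, 0.5]
grip_width: 0.0376
t 11.1667 pos [ 0.4828 -0.0651  0.2966] rot [ 3.14e+00 -1.00e-03  5.52e-01] q6 0.81 w 0.0376 F [-0.1  0.8  0.5] M [0.04 0.02 0.56]
tx -0.047 ty 0.013 tz -0.010 rz 44.78 dist 0.0020019316036039973
time_s: 11.83
ee_pos: [0.4829, -0.0653, 0.2964]
eef_rot: [3.14, -0.001, -0.016]
force: [0.2, -0.4, 0.7]
grip_width: 0.0376
t 11.8333 pos [ 0.4829 -0.0653  0.2964] rot [ 3.14e+00 -1.00e-03 -1.60e-02] q6 1.378 w 0.0376 F [ 0.2 -0.4  0.7] M [0.17 0.1  0.58]
tx -0.036 ty 0.030 tz -0.015 rz 36.65 dist 0.0019597538053666187
time_s: 12.5
ee_pos: [0.4829, -0.0656, 0.2962]
eef_rot: [3.14, -0.001, -0.514]
force: [-1.6, 0.0, 1.0]
grip_width: 0.0374
t 12.5 pos [ 0.4829 -0.0656  0.2962] rot [ 3.14e+00 -1.00e-03 -5.14e-01] q6 1.876 w 0.0374 F [-1.6  0.   1. ] M [ 0.26  0.06 -0.27]
tx -0.020 ty 0.036 tz -0.021 rz 29.51 dist 0.0018428312650697468
```

View pics/side4.png

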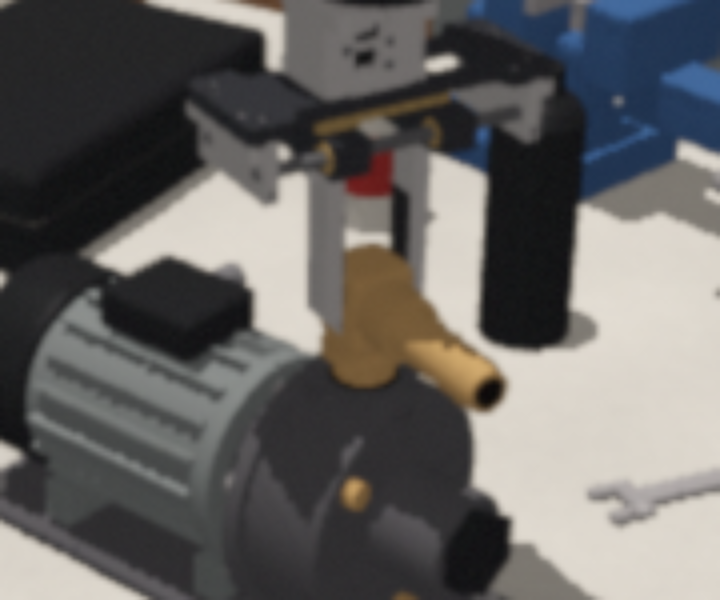

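```bash
python3 -m pendant '[{"rx":0,"ry":0,"rz":0,"tx":0,"ty":0,"tz":0,"grip":-1},{"rx":0,"ry":0,"rz":0,"tx":0,"ty":0,"tz":0,"grip":-1},{"rx":0,"ry":0,"rz":0,"tx":0,"ty":0,"tz":0,"grip":-1},{"rx":0,"ry":0,"rz":0,"tx":0,"ty":0,"tz":0,"grip":-1},{"rx":0,"ry":0,"rz":0,"tx":0,"ty":0,"tz":-0.5,"grip":-1},{"rx":0,"ry":0,"rz":0,"tx":0,"ty":0,"tz":-0.8,"grip":-1},{"rx":0,"ry":0,"rz":0,"tx":0,"ty":0,"tz":-0.4,"grip":-1},{"rx":0,"ry":0,"rz":0,"tx":0,"ty":0,"tz":0,"grip":-1}]'
python3 -c "
from h import *
goto(.4825,-.0656,.295,150.5)
cv2.imwrite('pics/side5.png',cv2.resize(ctrl.camera('side')['pixels'][150:300,250:430],None,fx=4,fy=4))"
```

```text
time_s: 13.22
ee_pos: [0.4826, -0.0657, 0.3654]
eef_rot: [3.139, 0.002, -0.498]
force: [-0.3, -0.3, 0.1]
grip_width: 0.0874
t 13.2167 pos [ 0.4826 -0.0657  0.3654] rot [ 3.139e+00  2.000e-03 -4.980e-01] q6 1.86 w 0.0874 F [-0.3 -0.3  0.1] M [ 0.07 -0.    0.03]
tx -0.004 ty -0.002 tz 1.760 rz -44.76 dist 0.0703868904136167
```

View pics/side5.png

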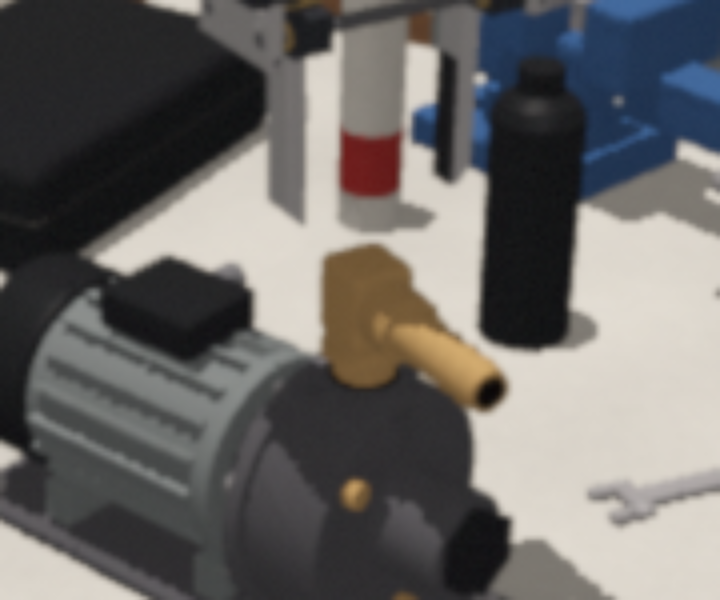

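```bash
python3 -c "
from h import *
s=ctrl.camera('side')
p=onz(s,250+488/4,150+390/4,.212);print(p,np.degrees(np.arctan2(p[1]+.0656,p[0]-.4825)),np.hypot(p[1]+.0656,p[0]-.4825))"
python3 -m pendant '[{"rx":0,"ry":0,"rz":-1,"tx":0,"ty":0,"tz":0,"grip":-1},{"rx":0,"ry":0,"rz":-1,"tx":0,"ty":0,"tz":0,"grip":-1},{"rx":0,"ry":0,"rz":-1,"tx":0,"ty":0,"tz":0,"grip":-1},{"rx":0,"ry":0,"rz":-1,"tx":0,"ty":0,"tz":0,"grip":-1},{"rx":0,"ry":0,"rz":-1,"tx":0,"ty":0,"tz":0,"grip":-1},{"rx":0,"ry":0,"rz":-1,"tx":0,"ty":0,"tz":0,"grip":-1},{"rx":0,"ry":0,"rz":-1,"tx":0,"ty":0,"tz":0,"grip":-1},{"rx":0,"ry":0,"rz":-1,"tx":0,"ty":0,"tz":0,"grip":-1}]'
python3 -m pendant '[{"rx":0,"ry":0,"rz":-1,"tx":0,"ty":0,"tz":0,"grip":-1},{"rx":0,"ry":0,"rz":-1,"tx":0,"ty":0,"tz":0,"grip":-1},{"rx":0,"ry":0,"rz":-1,"tx":0,"ty":0,"tz":0,"grip":-1},{"rx":0,"ry":0,"rz":-1,"tx":0,"ty":0,"tz":0,"grip":-1},{"rx":0,"ry":0,"rz":-1,"tx":0,"ty":0,"tz":0,"grip":-1},{"rx":0,"ry":0,"rz":-1,"tx":0,"ty":0,"tz":0,"grip":-1},{"rx":0,"ry":0,"rz":-1,"tx":0,"ty":0,"tz":0,"grip":-1},{"rx":0,"ry":0,"rz":-1,"tx":0,"ty":0,"tz":0,"grip":-1}]'
python3 -m pendant '[{"rx":0,"ry":0,"rz":-1,"tx":0,"ty":0,"tz":0,"grip":-1},{"rx":0,"ry":0,"rz":-1,"tx":0,"ty":0,"tz":0,"grip":-1},{"rx":0,"ry":0,"rz":-1,"tx":0,"ty":0,"tz":0,"grip":-1},{"rx":0,"ry":0,"rz":-1,"tx":0,"ty":0,"tz":0,"grip":-1},{"rx":0,"ry":0,"rz":-1,"tx":0,"ty":0,"tz":0,"grip":-1},{"rx":0,"ry":0,"rz":-1,"tx":0,"ty":0,"tz":0,"grip":-1},{"rx":0,"ry":0,"rz":-1,"tx":0,"ty":0,"tz":0,"grip":-1},{"rx":0,"ry":0,"rz":-1,"tx":0,"ty":0,"tz":0,"grip":-1}]'
python3 -m pendant '[{"rx":0,"ry":0,"rz":-1,"tx":0,"ty":0,"tz":0,"grip":-1},{"rx":0,"ry":0,"rz":-1,"tx":0,"ty":0,"tz":0,"grip":-1},{"rx":0,"ry":0,"rz":-1,"tx":0,"ty":0,"tz":0,"grip":-1},{"rx":0,"ry":0,"rz":-1,"tx":0,"ty":0,"tz":0,"grip":-1},{"rx":0,"ry":0,"rz":-1,"tx":0,"ty":0,"tz":0,"grip":-1},{"rx":0,"ry":0,"rz":-1,"tx":0,"ty":0,"tz":0,"grip":-1},{"rx":0,"ry":0,"rz":-1,"tx":0,"ty":0,"tz":0,"grip":-1},{"rx":0,"ry":0,"rz":-1,"tx":0,"ty":0,"tz":0,"grip":-1}]'
python3 -m pendant '[{"rx":0,"ry":0,"rz":-1,"tx":0,"ty":0,"tz":0,"grip":-1},{"rx":0,"ry":0,"rz":-1,"tx":0,"ty":0,"tz":0,"grip":-1},{"rx":0,"ry":0,"rz":-1,"tx":0,"ty":0,"tz":0,"grip":-1},{"rx":0,"ry":0,"rz":-1,"tx":0,"ty":0,"tz":0,"grip":-1},{"rx":0,"ry":0,"rz":-1,"tx":0,"ty":0,"tz":0,"grip":-1},{"rx":0,"ry":0,"rz":-1,"tx":0,"ty":0,"tz":0,"grip":-1},{"rx":0,"ry":0,"rz":-1,"tx":0,"ty":0,"tz":0,"grip":-1},{"rx":0,"ry":0,"rz":-1,"tx":0,"ty":0,"tz":0,"grip":-1}]'
python3 -c "
from h import *
goto(.4825,-.0656,.295,150.5)"
```

```text
[ 0.3828179  -0.00719221  0.212     ] 149.63222976315328 0.11553351106959234
time_s: 13.98
ee_pos: [0.4804, -0.0654, 0.3489]
eef_rot: [-3.137, 0.022, 0.086]
force: [0.5, -0.3, -0.2]
grip_width: 0.0937
time_s: 14.65
ee_pos: [0.4781, -0.065, 0.3342]
eef_rot: [-3.111, 0.029, 0.676]
force: [0.5, -0.4, -0.8]
grip_width: 0.0939
time_s: 15.32
ee_pos: [0.4753, -0.0645, 0.3197]
eef_rot: [-3.081, 0.009, 1.266]
force: [0.7, -0.4, -0.5]
grip_width: 0.0942
time_s: 15.98
ee_pos: [0.4722, -0.064, 0.3054]
eef_rot: [-3.069, -0.036, 1.855]
force: [-0.6, 0.5, -0.1]
grip_width: 0.0939
time_s: 16.65
ee_pos: [0.4686, -0.0633, 0.2912]
eef_rot: [-3.092, -0.087, 2.444]
force: [0.4, 0.1, -0.0]
grip_width: 0.0942
t 16.65 pos [ 0.4686 -0.0633  0.2912] rot [-3.092 -0.087  2.444] q6 -1.085 w 0.0942 F [ 0.4  0.1 -0. ] M [-0.03 -0.2   0.05]
tx -0.304 ty 0.180 tz -0.095 rz -2.62 dist 0.01461959847785513
```

```bash
cat >> h.py <<'E'
from scipy.spatial.transform import Rotation as Ro
def goto(x,y,z,yaw):
    o=ctrl.get_obs();p=o["ee_pos"];R=Ro.from_euler("xyz",o["eef_rot"])
    W=Ro.from_euler("xyz",[np.pi,0,np.radians(yaw)])
    d=R.inv().apply(np.array([x,y,z])-p)/.04
    up=Ro.from_euler("xyz",[np.pi,0,o["eef_rot"][2]])
    lv=(R.inv()*up).as_rotvec(degrees=True)/4; r=(R.inv()*W).as_rotvec(degrees=True)/4
    print("t %.2f"%o["time_s"],"pos",p.round(4),"rot",o["eef_rot"].round(3),"yaw %.1f"%np.degrees(o["eef_rot"][2]),"q6",o["qpos"][5].round(3),"w",round(o["grip_width"],4),"F",o["force"].round(1),"M",o["moment"].round(2))
    print("txyz",d.round(3),"level rxyz",lv.round(3),"full rxyz",r.round(2))
E
python3 -c "
from h import *
goto(.4825,-.0656,.295,150)
print(ctrl.get_obs()['qpos'],ctrl.get_obs()['joint_vel'].round(3),ctrl.get_obs()['tau'].round(2))
cv2.imwrite('pics/side6.png',cv2.resize(ctrl.camera('side')['pixels'][150:300,250:430],None,fx=4,fy=4))
goto(.4825,-.0656,.295,150)"
```

```text
t 16.65 pos [ 0.4686 -0.0633  0.2912] rot [-3.092 -0.087  2.444] yaw 140.0 q6 -1.085 w 0.0942 F [ 0.4  0.1 -0. ] M [-0.03 -0.2   0.05]
txyz [-0.295  0.173 -0.129] level rxyz [-0.707 -1.24   0.031] full rxyz [-0.6  -1.3  -2.46]
[-0.21057751  0.17722405  1.70236827 -0.0032754   1.36157391 -1.08512811] [-0.001  0.019  0.031 -0.    -0.02  -0.88 ] [ 0.000e+00 -4.500e+01 -3.434e+01  1.000e-02  3.800e-01  1.850e+00]
t 16.70 pos [ 0.4685 -0.0633  0.2909] rot [-3.092 -0.087  2.449] yaw 140.3 q6 -1.091 w 0.0936 F [-0.   0.3 -0.1] M [-0.01 -0.16 -0.03]
txyz [-0.297  0.173 -0.137] level rxyz [-0.705 -1.251  0.031] full rxyz [-0.6  -1.31 -2.38]
```

View pics/side6.png

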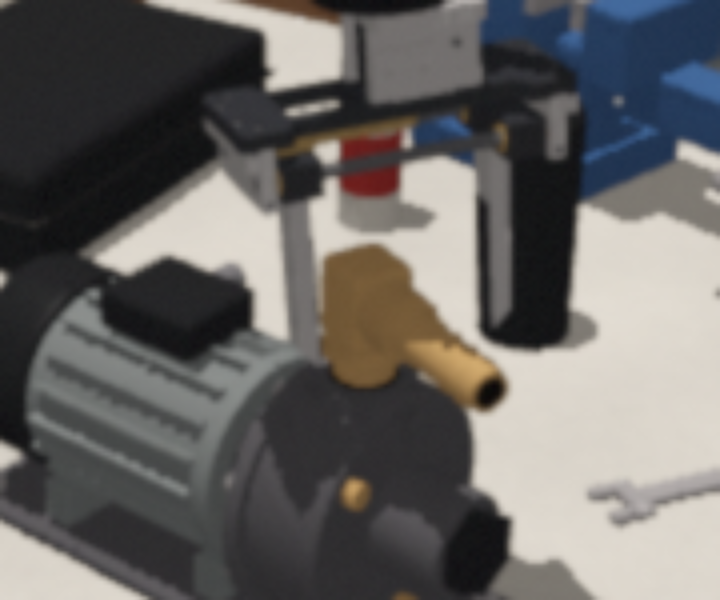

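```bash
python3 -m pendant '[{"rx":-0.35,"ry":-0.6,"rz":-0.5,"tx":-0.15,"ty":0.09,"tz":-0.1,"grip":-1},{"rx":-0.35,"ry":-0.6,"rz":-0.5,"tx":-0.1,"ty":0.06,"tz":-0.05,"grip":-1},{"rx":0,"ry":0,"rz":-0.5,"tx":0,"ty":0,"tz":0,"grip":-1},{"rx":0,"ry":0,"rz":-0.5,"tx":0,"ty":0,"tz":0,"grip":-1},{"rx":0,"ry":0,"rz":0,"tx":0,"ty":0,"tz":0,"grip":-1}]'
python3 -c "
from h import *
goto(.4825,-.0656,.295,150)"
```

```text
time_s: 17.12
ee_pos: [0.4793, -0.0647, 0.2894]
eef_rot: [3.139, -0.009, 2.591]
force: [0.4, -1.0, -0.3]
grip_width: 0.0941
t 17.12 pos [ 0.4793 -0.0647  0.2894] rot [ 3.139 -0.009  2.591] yaw 148.4 q6 -1.233 w 0.0941 F [ 0.4 -1.  -0.3] M [-0.01 -0.16 -0.  ]
txyz [-0.078  0.023 -0.141] level rxyz [ 0.032 -0.131 -0.   ] full rxyz [ 0.03 -0.13 -0.39]
```

```bash
python3 -m pendant '[{"rx":0.03,"ry":-0.13,"rz":-0.35,"tx":-0.08,"ty":0.02,"tz":-0.17,"grip":-1},{"rx":0,"ry":0,"rz":0,"tx":0,"ty":0,"tz":0,"grip":-1}]'
python3 -c "
from h import *
goto(.4825,-.0656,.295,150)"
```

```text
time_s: 17.28
ee_pos: [0.4823, -0.0658, 0.295]
eef_rot: [-3.141, -0.002, 2.614]
force: [0.5, -0.1, -0.4]
grip_width: 0.0941
t 17.28 pos [ 0.4823 -0.0658  0.295 ] rot [-3.141e+00 -2.000e-03  2.614e+00] yaw 149.8 q6 -1.254 w 0.0941 F [ 0.5 -0.1 -0.4] M [ 0.03 -0.11 -0.01]
txyz [-0.001  0.006  0.001] level rxyz [-0.013 -0.026  0.   ] full rxyz [-0.01 -0.03 -0.06]
```

```bash
python3 -m pendant '[{"rx":0,"ry":0,"rz":0,"tx":0,"ty":0,"tz":0,"grip":1},{"rx":0,"ry":0,"rz":0,"tx":0,"ty":0,"tz":0,"grip":1},{"rx":0,"ry":0,"rz":0,"tx":0,"ty":0,"tz":0,"grip":1},{"rx":0,"ry":0,"rz":0,"tx":0,"ty":0,"tz":0,"grip":1},{"rx":0,"ry":0,"rz":0,"tx":0,"ty":0,"tz":0,"grip":1},{"rx":0,"ry":0,"rz":0,"tx":0,"ty":0,"tz":0,"grip":1}]' 10
python3 -m pendant '[{"rx":0,"ry":0,"rz":0,"tx":0,"ty":0,"tz":0,"grip":1},{"rx":0,"ry":0,"rz":0,"tx":0,"ty":0,"tz":0,"grip":1},{"rx":0,"ry":0,"rz":0,"tx":0,"ty":0,"tz":0,"grip":1},{"rx":0,"ry":0,"rz":0,"tx":0,"ty":0,"tz":0,"grip":1}]'
python3 -m pendant '[{"rx":0,"ry":0,"rz":0,"tx":0,"ty":0,"tz":0,"grip":1},{"rx":0,"ry":0,"rz":0,"tx":0,"ty":0,"tz":0,"grip":1}]' 58
python3 -c "
from h import *
goto(.4825,-.0656,.295,76.2)"
```

```text
time_s: 17.78
ee_pos: [0.4823, -0.0658, 0.2945]
eef_rot: [-3.14, -0.003, 2.61]
force: [-0.2, -0.0, 0.3]
grip_width: 0.0575
time_s: 18.12
ee_pos: [0.4824, -0.0655, 0.2945]
eef_rot: [-3.141, -0.002, 2.61]
force: [0.6, -0.1, -0.7]
grip_width: 0.038
time_s: 18.28
ee_pos: [0.4824, -0.0654, 0.2945]
eef_rot: [-3.141, -0.002, 2.611]
force: [0.4, 0.9, -0.4]
grip_width: 0.0379
t 18.28 pos [ 0.4824 -0.0654  0.2945] rot [-3.141e+00 -2.000e-03  2.611e+00] yaw 149.6 q6 -1.251 w 0.0379 F [ 0.4  0.9 -0.4] M [-0.05 -0.11  0.43]
txyz [-0.004 -0.004 -0.014] level rxyz [-0.009 -0.034  0.   ] full rxyz [-0.03 -0.02 18.35]
```

```bash
python3 -m pendant '[{"rx":0,"ry":0,"rz":0.6,"tx":0,"ty":0,"tz":0,"grip":1},{"rx":0,"ry":0,"rz":1,"tx":0,"ty":0,"tz":0,"grip":1},{"rx":0,"ry":0,"rz":1,"tx":0,"ty":0,"tz":0,"grip":1},{"rx":0,"ry":0,"rz":1,"tx":0,"ty":0,"tz":0,"grip":1},{"rx":0,"ry":0,"rz":1,"tx":0,"ty":0,"tz":0,"grip":1},{"rx":0,"ry":0,"rz":1,"tx":0,"ty":0,"tz":0,"grip":1},{"rx":0,"ry":0,"rz":1,"tx":0,"ty":0,"tz":0,"grip":1},{"rx":0,"ry":0,"rz":1,"tx":0,"ty":0,"tz":0,"grip":1}]'
python3 -c "
from h import *
goto(.4825,-.0656,.295,76.2)"
python3 -m pendant '[{"rx":0,"ry":0,"rz":1,"tx":0,"ty":0,"tz":0,"grip":1},{"rx":0,"ry":0,"rz":1,"tx":0,"ty":0,"tz":0,"grip":1},{"rx":0,"ry":0,"rz":1,"tx":0,"ty":0,"tz":0,"grip":1},{"rx":0,"ry":0,"rz":1,"tx":0,"ty":0,"tz":0,"grip":1},{"rx":0,"ry":0,"rz":0.6,"tx":0,"ty":0,"tz":0,"grip":1},{"rx":0,"ry":0,"rz":0.3,"tx":0,"ty":0,"tz":0,"grip":1}]'
python3 -c "
from h import *
goto(.4825,-.0656,.295,76.2)
for n in ('side','top'): cv2.imwrite('pics/%s7.png'%n,ctrl.camera(n)['pixels'])
goto(.4825,-.0656,.295,76.2)"
```

```text
time_s: 18.95
ee_pos: [0.4825, -0.0653, 0.2943]
eef_rot: [-3.139, -0.001, 2.064]
force: [-0.0, -0.1, -0.1]
grip_width: 0.0378
t 18.95 pos [ 0.4825 -0.0653  0.2943] rot [-3.139e+00 -1.000e-03  2.064e+00] yaw 118.2 q6 -0.702 w 0.0378 F [-0.  -0.1 -0.1] M [ 0.19 -0.33  0.66]
txyz [-0.006 -0.004 -0.019] level rxyz [-0.03  -0.014  0.   ] full rxyz [-0.03 -0.   10.51]
time_s: 19.45
ee_pos: [0.4825, -0.0653, 0.2941]
eef_rot: [-3.14, 0.0, 1.704]
force: [-0.2, -0.4, -0.1]
grip_width: 0.0376
t 19.45 pos [ 0.4825 -0.0653  0.2941] rot [-3.14   0.     1.704] yaw 97.6 q6 -0.342 w 0.0376 F [-0.2 -0.4 -0.1] M [ 0.19 -0.32  0.73]
txyz [-0.008 -0.002 -0.021] level rxyz [-0.03   0.002 -0.   ] full rxyz [-0.03  0.01  5.36]
t 19.55 pos [ 0.4825 -0.0653  0.2941] rot [-3.14   0.     1.706] yaw 97.7 q6 -0.344 w 0.0377 F [ 0.6 -0.  -0.5] M [ 0.25 -0.34  0.33]
txyz [-0.007 -0.002 -0.021] level rxyz [-0.029  0.001 -0.   ] full rxyz [-0.03  0.01  5.39]
```

View pics/top7.png

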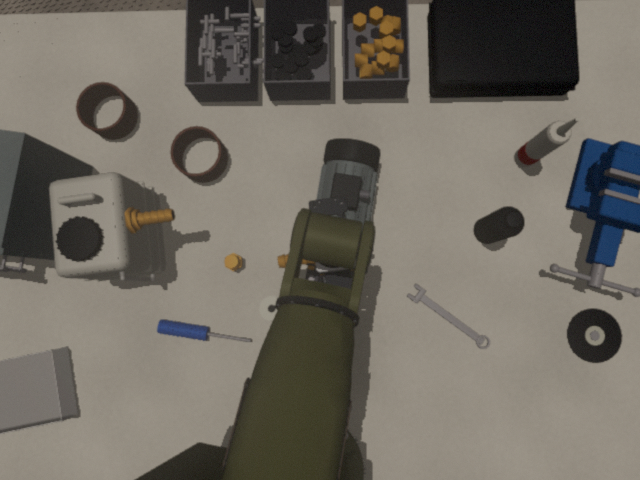

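View pics/side7.png

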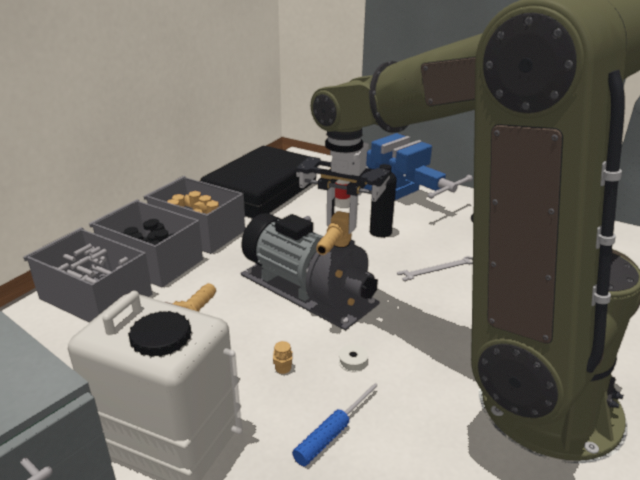

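```bash
python3 - <<'E'
from h import *
t=ctrl.camera('top');s=ctrl.camera('side')
for n,c,(a,b,x,y) in(("top",t,(265,245,315,280)),("side",s,(305,200,365,265))):
    cv2.imwrite(f"pics/{n}8.png",cv2.resize(c["pixels"][b:y,a:x],None,fx=9,fy=9,interpolation=cv2.INTER_CUBIC))
E
```

```text
(no output)
```

View pics/top8.png

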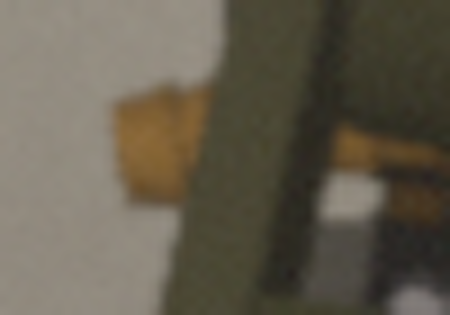

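View pics/side8.png

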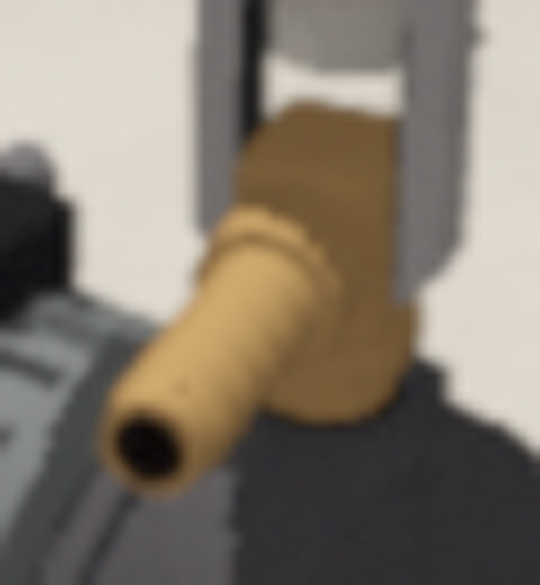

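```bash
python3 - <<'E'
from h import *
t=ctrl.camera('top');s=ctrl.camera('side')
A=np.array([.4824,-.0655])
f=lambda p:(p.round(4),np.degrees(np.arctan2(p[1]-A[1],p[0]-A[0])).round(2),np.hypot(p[1]-A[1],p[0]-A[0]).round(4))
u=(278.4,262.2);v=(305+148/9,200+448/9)
print(f(onz(t,*u,.212)));print(f(onz(s,*v,.212)));print(f(tri(t,u,s,v)[0]),tri(t,u,s,v)[1])
print("tank",f(onz(t,173.1,214.6,.212)), "axis by top0 block", onz(t,335.1,252,.237))
m=brass(s["pixels"]); mm=np.zeros_like(m); mm[275:320,165:230]=m[275:320,165:230]
cs=max(cv2.findContours(mm,0,2)[0],key=cv2.contourArea)[:,0]
cv2.imwrite("pics/tk.png",cv2.resize(s["pixels"][270:320,165:230],None,fx=10,fy=10,interpolation=cv2.INTER_CUBIC))
cv2.imwrite("pics/tkt.png",cv2.resize(t["pixels"][195:240,115:185],None,fx=10,fy=10,interpolation=cv2.INTER_CUBIC))
for d in (-27/2,0,27/2):pass
E
```

```text
(array([0.4635, 0.0467, 0.212 ]), np.float64(99.55), np.float64(0.1137))
(array([0.4624, 0.052 , 0.212 ]), np.float64(99.66), np.float64(0.1192))
(array([0.4643, 0.0473, 0.2089]), np.float64(99.11), np.float64(0.1143)) 0.00136498528414811
tank (array([0.5614, 0.2609, 0.212 ]), np.float64(76.39), np.float64(0.3358)) axis by top0 block [ 0.48122459 -0.0666367   0.237     ]
```

View pics/tk.png

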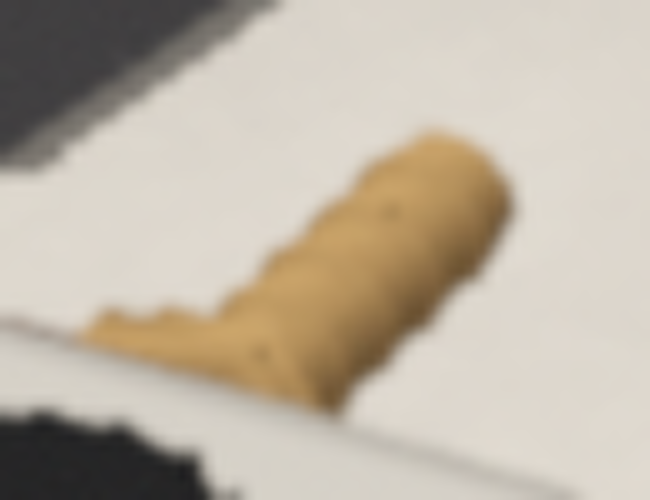

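View pics/tkt.png

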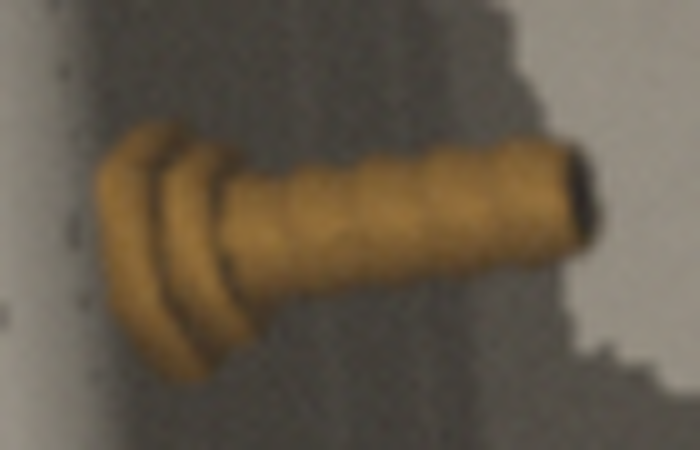

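```bash
python3 -m pendant '[{"rx":0,"ry":0,"rz":0.8,"tx":0,"ty":0,"tz":0,"grip":1},{"rx":0,"ry":0,"rz":1,"tx":0,"ty":0,"tz":0,"grip":1},{"rx":0,"ry":0,"rz":1,"tx":0,"ty":0,"tz":0,"grip":1},{"rx":0,"ry":0,"rz":0.8,"tx":0,"ty":0,"tz":0,"grip":1},{"rx":0,"ry":0,"rz":0.5,"tx":0,"ty":0,"tz":0,"grip":1},{"rx":0,"ry":0,"rz":0.3,"tx":0,"ty":0,"tz":0,"grip":1},{"rx":0,"ry":0,"rz":0.2,"tx":0,"ty":0,"tz":0,"grip":1}]'
python3 - <<'E'
from h import *
goto(.4825,-.0656,.295,76.2)
t=ctrl.camera('top');s=ctrl.camera('side')
for n,c,(a,b,x,y) in(("top",t,(265,235,315,270)),("side",s,(290,200,365,265))):
    cv2.imwrite(f"pics/{n}9.png",cv2.resize(c["pixels"][b:y,a:x],None,fx=9,fy=9,interpolation=cv2.INTER_CUBIC))
E
```

```text
time_s: 20.33
ee_pos: [0.4826, -0.0653, 0.294]
eef_rot: [-3.14, 0.001, 1.379]
force: [-0.2, -1.1, -1.1]
grip_width: 0.0377
t 20.33 pos [ 0.4826 -0.0653  0.294 ] rot [-3.140e+00  1.000e-03  1.379e+00] yaw 79.0 q6 -0.017 w 0.0377 F [-0.2 -1.1 -1.1] M [ 0.25 -0.29  0.8 ]
txyz [-0.009  0.    -0.024] level rxyz [-0.027  0.017 -0.   ] full rxyz [-0.03  0.02  0.7 ]
```

View pics/top9.png

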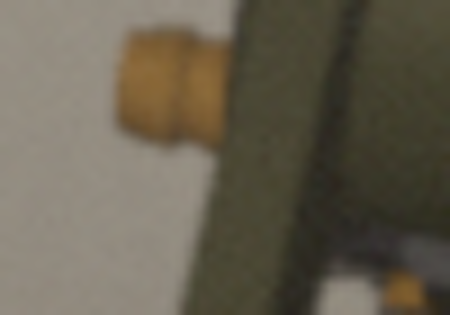

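View pics/side9.png

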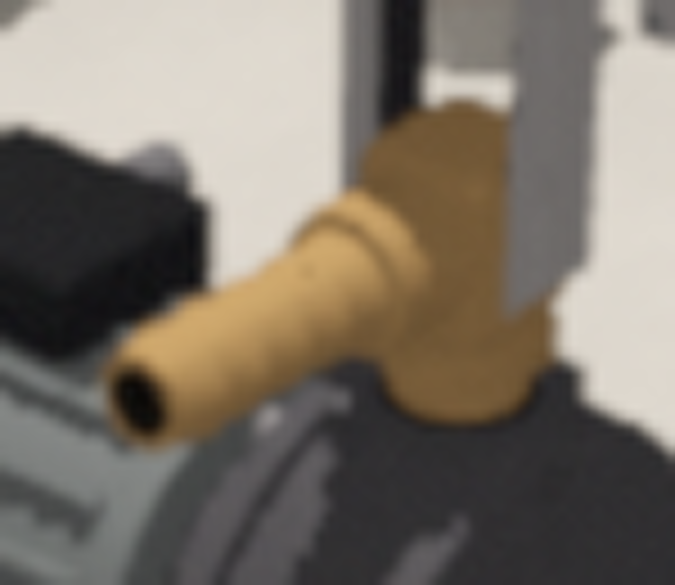

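```bash
python3 - <<'E'
from h import *
t=ctrl.camera('top');s=ctrl.camera('side')
A=np.array([.4824,-.0655])
f=lambda p:(p.round(4),np.degrees(np.arctan2(p[1]-A[1],p[0]-A[0])).round(2),np.hypot(p[1]-A[1],p[0]-A[0]).round(4))
u=(278.3,244.1);v=(290+138/9,200+400/9)
print(f(onz(t,*u,.212)));print(f(onz(s,*v,.212)));print(f(tri(t,u,s,v)[0]),tri(t,u,s,v)[1])
goto(.4825,-.0656,.295,76.2)
E
```

```text
(array([0.4997, 0.047 , 0.212 ]), np.float64(81.27), np.float64(0.1138))
(array([0.4996, 0.0512, 0.212 ]), np.float64(81.63), np.float64(0.1179))
(array([0.5007, 0.0477, 0.2097]), np.float64(80.82), np.float64(0.1147)) 0.001831018262549928
t 20.53 pos [ 0.4826 -0.0653  0.294 ] rot [-3.14e+00  1.00e-03  1.38e+00] yaw 79.1 q6 -0.018 w 0.0374 F [ 0.5 -0.6 -0.7] M [ 0.27 -0.29  0.53]
txyz [-0.008  0.    -0.025] level rxyz [-0.028  0.016 -0.   ] full rxyz [-0.03  0.02  0.72]
```

```bash
python3 -m pendant '[{"rx":0,"ry":0,"rz":0.4,"tx":0,"ty":0,"tz":0,"grip":1},{"rx":0,"ry":0,"rz":0.3,"tx":0,"ty":0,"tz":0,"grip":1},{"rx":0,"ry":0,"rz":0.1,"tx":0,"ty":0,"tz":0,"grip":1}]'
python3 -c "
from h import *
goto(.4825,-.0656,.295,76.2)"
```

```text
time_s: 20.78
ee_pos: [0.4826, -0.0653, 0.294]
eef_rot: [-3.14, 0.001, 1.324]
force: [0.2, -0.2, -1.1]
grip_width: 0.0377
t 20.78 pos [ 0.4826 -0.0653  0.294 ] rot [-3.140e+00  1.000e-03  1.324e+00] yaw 75.9 q6 0.038 w 0.0377 F [ 0.2 -0.2 -1.1] M [ 0.21 -0.28  0.72]
txyz [-0.009  0.001 -0.025] level rxyz [-0.027  0.018 -0.   ] full rxyz [-0.03  0.02 -0.08]
```

```bash
python3 -m pendant '[{"rx":0,"ry":0,"rz":0,"tx":0,"ty":0,"tz":0,"grip":-1},{"rx":0,"ry":0,"rz":0,"tx":0,"ty":0,"tz":0,"grip":-1},{"rx":0,"ry":0,"rz":0,"tx":0,"ty":0,"tz":0,"grip":-1},{"rx":0,"ry":0,"rz":0,"tx":0,"ty":0,"tz":0,"grip":-1},{"rx":0,"ry":0,"rz":0,"tx":0,"ty":0,"tz":0,"grip":-1},{"rx":0,"ry":0,"rz":0,"tx":0,"ty":0,"tz":0,"grip":-1}]'
python3 -m pendant '[{"rx":0,"ry":0,"rz":0,"tx":0,"ty":0,"tz":-0.6,"grip":-1},{"rx":0,"ry":0,"rz":0,"tx":0,"ty":0,"tz":-0.8,"grip":-1},{"rx":0,"ry":0,"rz":0,"tx":0,"ty":0,"tz":-0.5,"grip":-1},{"rx":0,"ry":0,"rz":0,"tx":0,"ty":0,"tz":-0.2,"grip":-1},{"rx":0,"ry":0,"rz":0,"tx":0,"ty":0,"tz":0,"grip":-1}]'
python3 -c "
from h import *
goto(.4825,-.0656,.295,76.2)"
```

```text
time_s: 21.28
ee_pos: [0.4824, -0.0655, 0.2941]
eef_rot: [-3.139, 0.001, 1.324]
force: [-0.4, -0.1, 0.3]
grip_width: 0.0743
time_s: 21.7
ee_pos: [0.4822, -0.0654, 0.3801]
eef_rot: [-3.136, 0.002, 1.324]
force: [-0.2, 0.6, -0.9]
grip_width: 0.0939
t 21.70 pos [ 0.4822 -0.0654  0.3801] rot [-3.136e+00  2.000e-03  1.324e+00] yaw 75.9 q6 0.037 w 0.0939 F [-0.2  0.6 -0.9] M [-0.04 -0.05  0.03]
txyz [-0.     0.021  2.128] level rxyz [-0.08   0.023 -0.   ] full rxyz [-0.08  0.02 -0.08]
```

```bash
python3 -m pendant '[{"rx":-0.08,"ry":0,"rz":0,"tx":-0.9,"ty":0.2,"tz":0,"grip":-1},{"rx":0,"ry":0,"rz":0,"tx":-0.9,"ty":0.2,"tz":0,"grip":-1},{"rx":0,"ry":0,"rz":0,"tx":-0.9,"ty":0.2,"tz":0,"grip":-1},{"rx":0,"ry":0,"rz":0,"tx":-0.9,"ty":0.2,"tz":0,"grip":-1},{"rx":0,"ry":0,"rz":0,"tx":0,"ty":0,"tz":0,"grip":-1}]'
python3 - <<'E'
from h import *
goto(.4825,-.0656,.38,76.2)
t=ctrl.camera('top');cv2.imwrite("pics/top10.png",t["pixels"])
cv2.imwrite("pics/top10z.png",cv2.resize(t["pixels"][195:275,270:350],None,fx=7,fy=7,interpolation=cv2.INTER_CUBIC))
E
```

```text
time_s: 22.12
ee_pos: [0.4778, -0.2167, 0.3749]
eef_rot: [-3.138, 0.0, 1.33]
force: [0.1, 0.2, -0.1]
grip_width: 0.0937
t 22.12 pos [ 0.4778 -0.2167  0.3749] rot [-3.138  0.     1.33 ] yaw 76.2 q6 -0.255 w 0.0937 F [ 0.1  0.2 -0.1] M [-0.02 -0.05 -0.01]
txyz [ 3.698 -0.785 -0.127] level rxyz [-0.047  0.007 -0.   ] full rxyz [-0.05  0.01  0.01]
```

View pics/top10.png

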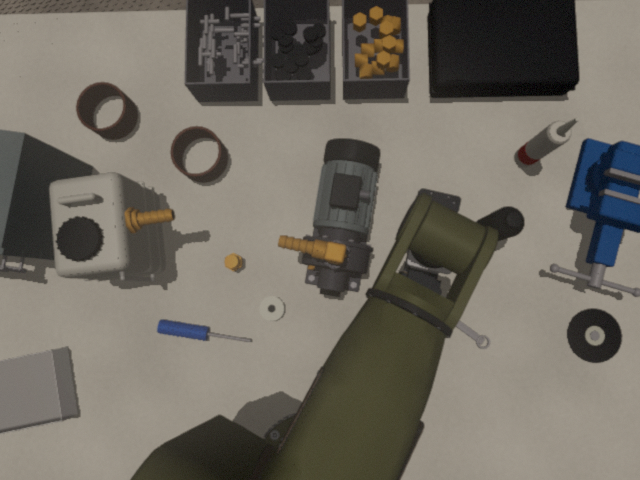

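View pics/top10z.png

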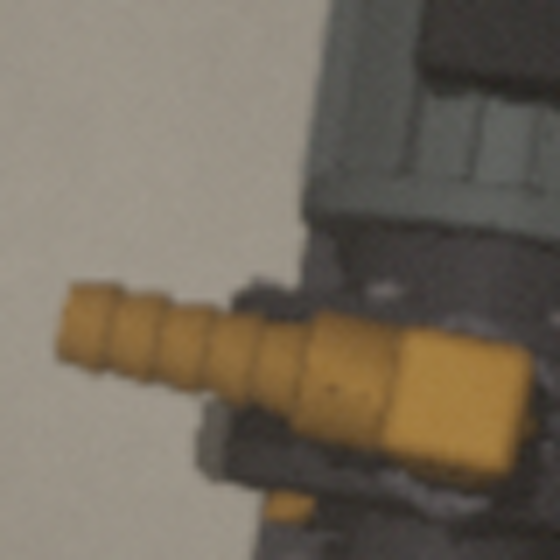

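```bash
python3 - <<'E'
from h import *
t=ctrl.camera('top');m=brass(t["pixels"]);m[:,:270]=0;m[270:,:]=0;m[:225,:]=0
h=cv2.cvtColor(t["pixels"],cv2.COLOR_BGR2HSV)
P=[]
for u in range(280,324):
    r=np.nonzero(m[225:262,u])[0]+225
    P.append((u,(r.min()+r.max())/2,r.max()-r.min()+1))
P=np.array(P);print(P[::4].tolist())
f=lambda a,b:np.degrees(np.arctan2(b[1]-a[1],b[0]-a[0]))
for lo,hi in((280,312),(280,323),(284,310)):
    k=(P[:,0]>=lo)&(P[:,0]<=hi);c=np.polyfit(P[k,0],P[k,1],1)
    a=onz(t,330,np.polyval(c,330),.212);b=onz(t,280,np.polyval(c,280),.212);T=onz(t,173.4,214.7,.212)
    e=onz(t,278.9,np.polyval(c,278.9),.212)
    print(lo,hi,"dir",f(a,b),"tip->tank",f(e,T),e, "at 173:",np.polyval(c,173.4))
A=[.4824,-.0655];print(f(A,e),f(A,T)); A=[.4812,-.0666];print(f(A,e),f(A,T))
# block centre now from corners
cr=[(400,330),(530,348),(510,475),(383,452)]
Q=np.mean([onz(t,270+x/7,195+y/7,.235) for x,y in cr],0);print(Q,f(Q,e),f(Q,T))
E
```

```text
[[280.0, 241.5, 10.0], [284.0, 241.0, 11.0], [288.0, 242.0, 11.0], [292.0, 243.0, 11.0], [296.0, 244.0, 11.0], [300.0, 245.0, 11.0], [304.0, 246.0, 13.0], [308.0, 246.5, 12.0], [312.0, 248.5, 16.0], [316.0, 248.5, 18.0], [320.0, 249.0, 19.0]]
280 312 dir 77.03227880420665 tip->tank 75.90466182053417 [0.50737347 0.04579721 0.212     ] at 173: 216.8988970588232
280 323 dir 77.2570184383148 tip->tank 75.87013215403158 [0.50723593 0.04579676 0.212     ] at 173: 217.40238900634245
284 310 dir 76.88836986572296 tip->tank 75.98852053941377 [0.50770735 0.0457983  0.212     ] at 173: 216.45510785510822
77.18972382882119 76.39752974902572
76.7301706356586 76.2430054591846
[ 0.48076959 -0.06660866  0.235     ] 76.5235076249873 76.17220569646763
```

The clear top view shows the tail running from the block at (335,252) to its tip at (279,241), in line with the tank tip at (173,215). It measures about 0.5 to 1° short of dead on, so it isn't past it. The bystanders haven't moved and the arm is clear.

```bash
python3 -c "
from h import *
goto(.4825,-.0656,.38,76.2)
print(ctrl.hand_in())"
```

```text
t 22.22 pos [ 0.4781 -0.2131  0.3751] rot [-3.138e+00 -1.000e-03  1.332e+00] yaw 76.3 q6 -0.25 w 0.0937 F [-0.3 -0.3  0.4] M [-0.05 -0.13  0.03]
txyz [ 3.61  -0.767 -0.118] level rxyz [-0.051 -0.008  0.   ] full rxyz [-0.05 -0.01  0.03]
the job is handed in; nothing more can be done
None
```

The elbow is screwed in tight and its hose tail points at the tank's hose tail. I handed the job in at about 22 s.

- **Turning:** I gripped the block by its flat sides and turned it clockwise by about 316° in all, with one regrip.
- **Direction:** in the last clear top view the tail pointed at 76.5–77.3°, and the direction to the tank tip measured 75.9–76.4°. That is about 1° or less short, and not past it. I left that because the estimates scatter by about as much.
- **Tightness:** the torque climbed from about 0.25 N m at the start to 0.72–0.8 N m at the end, inside the 0.65–0.85 band. I did not measure the elbow's final height separately; the torque and the amount turned are the evidence that it is tight.
- **Bystanders:** none had visibly moved, and the gripper ended open and clear of everything.

Two things did not go cleanly:

- **Arm drift:** while the open gripper turned for the regrip, the arm sank about 75 mm and tilted about 5°. The readings between moves showed no contact force, and the elbow had not moved in the picture. I levelled the gripper before gripping again.
- **Tail angle:** the tank's tail itself points about 18° off the line joining the two tails. I aimed the elbow at the tank's tip, as asked.

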